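Pack the engraving clamp with the spacer that fits

TASK

Find which of the three upright aluminium spacer blocks fits snugly into the gap between the two steel jaws of the blue-based clamp. Lower that block into the gap, keeping hold of it until it is between the jaws (do not drop it in from above), and leave it upright, fully home on the base plate and centred along the jaws. The other two blocks must end up standing on the bench.

Things in the scene. Friction and masses are not known exactly. Their poses are not given: they have to be found in the camera images.
- gap (a point): Middle of the clamp gap's floor, on top of the fixed blue base plate (120 x 100, 10 mm thick, on the bench). x: across the 29 mm gap between the two steel jaws; y: along them; z up. Jaws 30 mm long (y), straight to 22 mm above this point, then flared to a mouth 47 mm wide at 37 mm. Ends open: fingers on a block's 44 mm sides pass beside the jaws. Screw knob on +x, under 35 mm high.
- thin_centre (a point): Centre (45 mm up) of a loose upright aluminium spacer block: 16 mm thick (its x), 44 mm wide (its y), 90 mm tall (z), about 0.17 kg. The three blocks differ only in thickness and stand in any order. Grip it across the 44 mm width, fingers closing along its y.
- middle_centre (a point): Centre (45 mm up) of a loose upright aluminium spacer block: 26 mm thick (its x), 44 mm wide (its y), 90 mm tall (z), about 0.28 kg. The three blocks differ only in thickness and stand in any order. Grip it across the 44 mm width, fingers closing along its y.
- thick_centre (a point): Centre (45 mm up) of a loose upright aluminium spacer block: 38 mm thick (its x), 44 mm wide (its y), 90 mm tall (z), about 0.41 kg. The three blocks differ only in thickness and stand in any order. Grip it across the 44 mm width, fingers closing along its y.
Not all that is in view belongs to the job. Leave any black or green look-alike of the part that bears gap alone.

How it is judged:
By the outcome, as a careful person would: the job done as asked, in the order asked, and still so for the second after the job is handed in, with the robot touching nothing.
It also fails if it takes over 40 s, if anything falls off the work surface, if the arm or the gripper's body presses on something with over 40 N, if the wrist force passes 120 N, or if a joint passes its speed limit or range.

ROBOT

A 6-joint arm with a two-finger parallel gripper is mounted at the origin on the work surface. World frame = base frame: x ahead of the robot, y to its left, z up, the work surface at z = 0. Lengths are in m, angles in degrees, forces in N, time in s.
With the tool pointing down it reaches from about 0.3 to 0.75 m from the base axis. Payload 8.5 kg.
Tool frame: the origin (TCP) lies midway between the tips of the shut fingers; the grasp point (between the pads) lies env.tcp_to_grasp behind it (env.tcp_to_grasp is the distance from the TCP to the grasp point, in m); z points along the fingers, y is the direction in which the jaws open and shut (so a half turn about z gives the same grasp; the last joint's range is limited). The gripper opens to 85 mm and grips with 20 to 120 N. Pads are 22 mm wide; open, the fingers measure 114 mm over their backs; the gripper's body (76 mm by 85 mm) begins 54 mm behind the grasp point. The pads swing forward as they close: fully open they stand 13 mm farther back than shut.
Start: joints at [56.82, 21.807, 74.336, -0, 83.858, -12.336], TCP at [0.196, 0.514, 0.231] pointing down, gripper open.
Joint ranges: [-178.18, 178.18], [-50.72, 133.34], [12.68, 142.11], [-81.47, 261.47], [9.98, 163.14], [-165.26, 165.26]. Speed limits (degrees/s): [136.94, 136.94, 180, 180, 180, 180].

INTERFACE

Orientations are given as a 3x3 rotation matrix whose columns are the frame's x, y, z axes.
In Python, from rig import readout, imaging, job, env gives the robot as it stands.
- The arm moves only by the tool move_arm, never from a script. Its argument "motion" is a list of rows, each a list of 3 entries, a list of its own where there are three numbers: the shift along the tool's x, y, z normalised to -1 to 1, where 1 is 0.02 m, then the turn, a rotation vector about the tool's x, y, z normalised to -1 to 1, where 1 is 120 degrees, then the gripper command: -1 is shut, 1 is fully open, values between are in proportion. In form: [[[tx, ty, tz], [rx, ry, rz], claw], ...]. A call has 1 to 12 rows; each row shifts and turns the pose as measured when the row begins, along the tool's axes as they then stand; what a row does not reach is not made up. A row lasts 1/12 s, in which the tool goes at most 41.7 mm and 7.16 degrees, less where a joint would pass 70% of its speed; a pose out of reach is approached as far as the arm can. A call with a number of a shift or a turn outside -1 to 1 is refused whole. A call with a gripper value outside its range is refused whole. The fingers move at their own pace and stop on an object; "squeeze" is the grip in N (left out, the last holds). Time passes only in rows, so rows that do not move let the fingers close. It gives the time, the measured TCP pose, the force and the opening at its end, in the units of the state.
- readout.observe(): the state, without advancing time (a new reading comes with each control period).
- imaging.get_image(name): name is "scene" or "top"; returns a dict with "img" (480x640x3 uint8, blue, green, red), "fov_y" (degrees; the focal length in pixels is half the picture's height over the tangent of half this angle, whatever the lens; pixels are square), "cx", "cy" (the principal point, pixels), "k1" (the pictures are not rectified: a ray, as slopes to the right and down, at radius r is drawn at 1 + k1 r^2 times it, then the intrinsics apply), "eye" and "orientation" of the camera in the world. Camera axes: x right, y up, looking along -z (the intrinsics and any distortion apply to the point x, -y, -z); pixel columns grow to the right and rows downward; lengths in m; the calibration is good to about 2 mm. A picture is of the moment at which its call begins. There is no depth.
- job.close_job(): hands the job in, once; it reports no verdict.
The state is a dict: "time_s": time; "q": joint angles; "qvel": joint speeds; "joint_efforts": joint torques, N m; "position": TCP position; "tool_rot": TCP orientation; "ft_force": force on the tool from outside, world axes, zero at the start; "wrist_torque": the same for the moment, N m; "grip_width": finger opening in m.
Only numpy, scipy, OpenCV 4.12 (cv2) and the standard library are available. Lean on these libraries where they do the work, as an engineer would, in place of code of your own. Each camera call takes 0.05 s, during which the arm holds its last target.

## Working session

There is one attempt and no reset: what is moved stays moved. The work goes in short steps, Python scripts to look and compute and a tool call to move; the robot and the scene stay as the last step left them, time stands still between calls to the robot, and variables do not carry over. Pictures are saved under pics/ and viewed, and the job is handed in when it is done.

Besides the shell and the picture viewer there is one more tool, called after "Call:" as name(argument=value, ...), one argument or row to a line, values as JSON. move_arm: Moves the arm, as the interface text tells. Its arguments: {"type":"object","properties":{"motion":{"type":"array","items":{"type":"array"}},"squeeze":{"type":"number"}},"required":["motion"]}

```bash
mkdir -p pics; ls
python3 - <<'E'
from rig import readout, imaging, job, env
import cv2
print(env.tcp_to_grasp, readout.observe())
for n in ("scene","top"):
    d=imaging.get_image(n); cv2.imwrite(f"pics/{n}0.png",d["img"]); print({k:v for k,v in d.items() if k!="img"})
E
```

```text
pics
0.0187 {'time_s': 0.0, 'q': array([ 5.68187475e+01,  2.18396241e+01,  7.43866539e+01, -7.16281560e-04,
        8.38573861e+01, -1.23340498e+01]), 'qvel': array([ 0.0584936 ,  0.04431408, -0.0019811 ,  0.06244743, -0.02400599,
       -0.07752543]), 'joint_efforts': array([ 1.21299126e-03, -4.48467028e+01, -2.31274813e+01, -2.10788889e-04,
        4.84161035e-03,  1.03946923e-05]), 'position': array([0.19555095, 0.51373529, 0.2307134 ]), 'tool_rot': array([[-9.34533168e-01,  3.55875169e-01, -7.88756492e-04],
       [ 3.55875917e-01,  9.34532408e-01, -1.22891885e-03],
       [ 2.99776799e-04, -1.42916487e-03, -9.99998934e-01]]), 'ft_force': array([-0.75278338, -1.27393064,  0.42768475]), 'wrist_torque': array([0.03631232, 0.00306821, 0.01304071]), 'grip_width': 0.08536837307111128}
{'fov_y': 56.66941268845862, 'cx': 328.1025394560059, 'cy': 233.99952672368482, 'k1': -0.09459999064273512, 'eye': array([ 0.86755978, -0.52424144,  0.75463385]), 'orientation': array([[ 0.7766991 , -0.47254614,  0.41645967],
       [ 0.62970463,  0.56731206, -0.53068739],
       [ 0.01451168,  0.674431  ,  0.73819525]])}
{'fov_y': 48.678301595933505, 'cx': 325.4848878877793, 'cy': 229.85048265109077, 'k1': -0.06485551477886023, 'eye': array([ 0.38952931, -0.00502665,  1.02499617]), 'orientation': array([[-0.00631954,  0.99559121, -0.09358532],
       [-0.99987693, -0.0049473 ,  0.01488772],
       [ 0.01435909,  0.09366788,  0.99549995]])}
```

View pics/scene0.png

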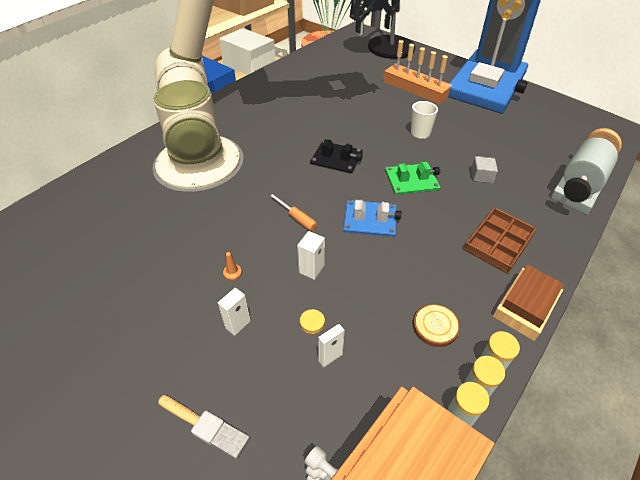

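View pics/top0.png

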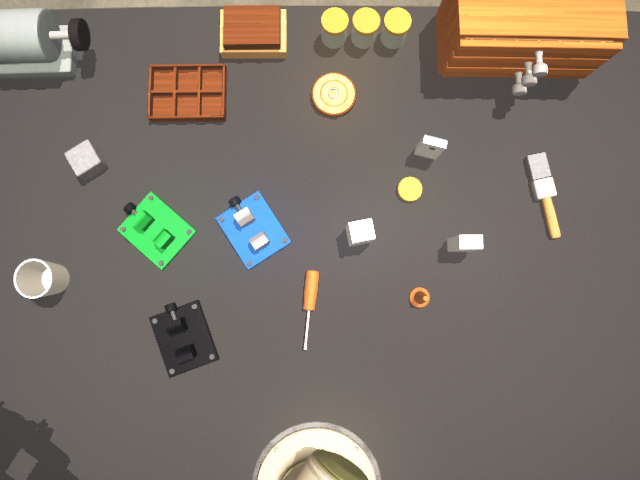

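Three blocks are visible in the top view at about (361,232), (432,147) and (468,243). The blue clamp is at (253,230). I'll enlarge these areas.

Run:
```python
import cv2
t=cv2.imread("pics/top0.png"); s=cv2.imread("pics/scene0.png")
cv2.imwrite("pics/tc.png",cv2.resize(t[185:275,205:305],None,fx=6,fy=6,interpolation=cv2.INTER_CUBIC))
a=[cv2.resize(t[y:y+50,x:x+50],(400,400),interpolation=cv2.INTER_CUBIC) for x,y in((335,210),(405,125))]
cv2.imwrite("pics/tb.png",cv2.hconcat(a))
a=[cv2.resize(t[y:y+50,x:x+50],(400,400),interpolation=cv2.INTER_CUBIC) for x,y in((440,220),)]
a.append(cv2.resize(s[285:340,210:265],(400,400),interpolation=cv2.INTER_CUBIC))
cv2.imwrite("pics/tb2.png",cv2.hconcat(a))
a=[cv2.resize(s[y:y+55,x:x+55],(400,400),interpolation=cv2.INTER_CUBIC) for x,y in((285,227),(305,317))]
cv2.imwrite("pics/sb.png",cv2.hconcat(a))
cv2.imwrite("pics/sc.png",cv2.resize(s[190:245,335:410],None,fx=8,fy=8,interpolation=cv2.INTER_CUBIC))
```

```text
(no output)
```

View pics/tc.png

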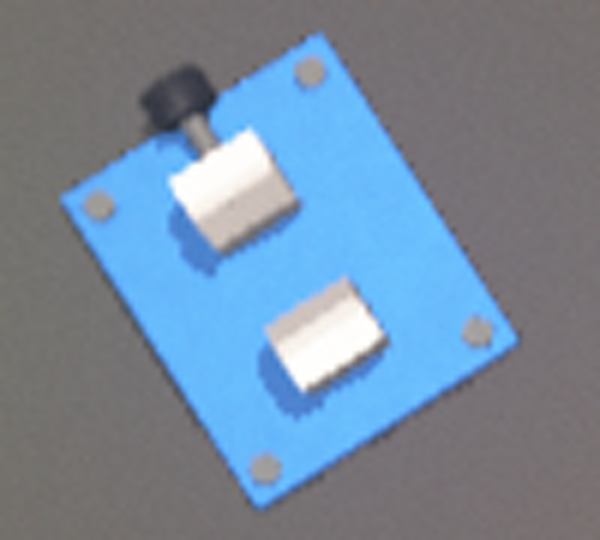

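View pics/tb.png

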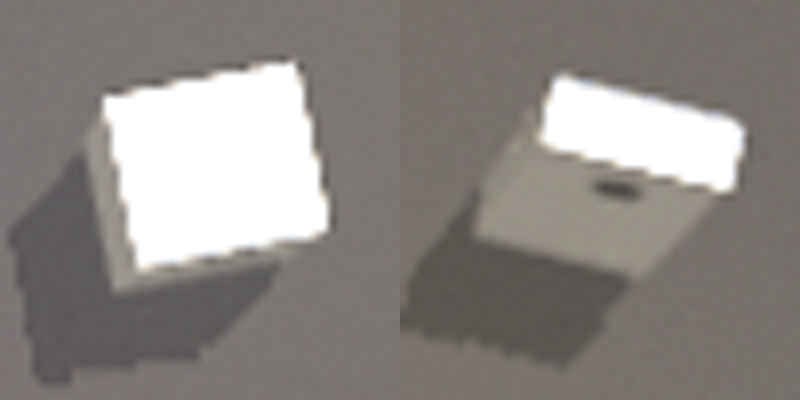

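View pics/tb2.png

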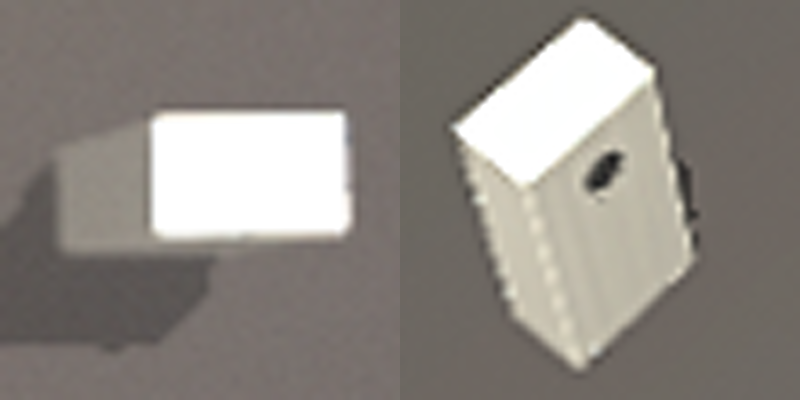

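View pics/sb.png

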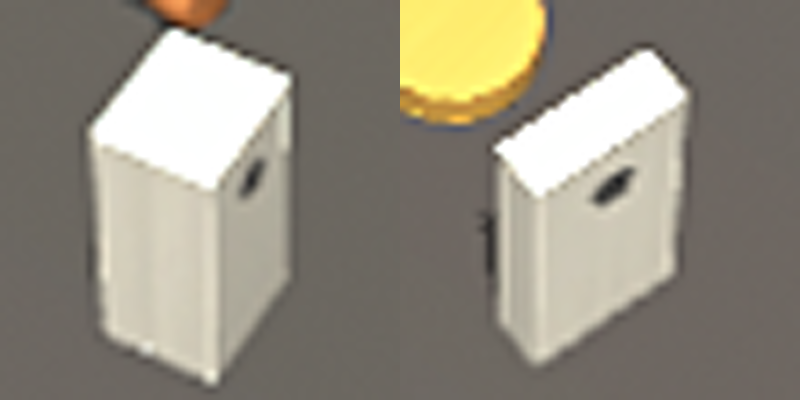

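View pics/sc.png

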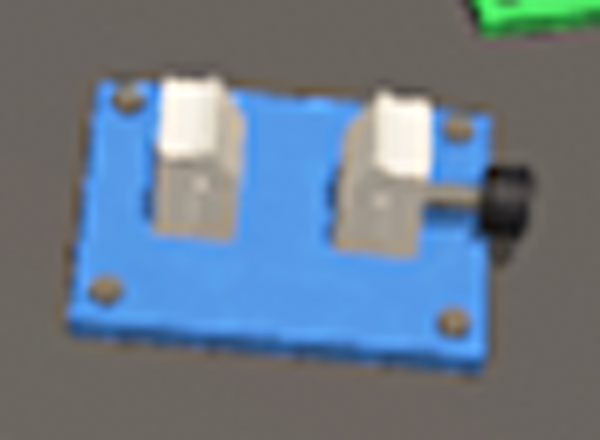

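```bash
cat > h.py <<'E'
import numpy as np, json, cv2
from scipy.optimize import least_squares
CAM={'scene':dict(fov=56.66941268845862,c=(328.1025394560059,233.99952672368482),k=-0.09459999064273512,eye=[ 0.86755978,-0.52424144,0.75463385],R=[[0.7766991,-0.47254614,0.41645967],[0.62970463,0.56731206,-0.53068739],[0.01451168,0.674431,0.73819525]]),
'top':dict(fov=48.678301595933505,c=(325.4848878877793,229.85048265109077),k=-0.06485551477886023,eye=[0.38952931,-0.00502665,1.02499617],R=[[-0.00631954,0.99559121,-0.09358532],[-0.99987693,-0.0049473,0.01488772],[0.01435909,0.09366788,0.99549995]])}
def proj(n,P):
    d=CAM[n];f=240/np.tan(np.radians(d['fov']/2))
    p=(np.atleast_2d(P)-d['eye'])@np.array(d['R'])
    s=np.c_[p[:,0],-p[:,1]]/(-p[:,2:]); s=s*(1+d['k']*(s**2).sum(1,keepdims=True))
    return s*f+d['c']
def uncrop(pts,off,sc): return (np.array(pts,float)+.5)/sc-.5+np.array(off)
def fit(obs,x0):
    # obs: list (cam, local pts Nx3, px Nx2); unknown x,y,yaw(deg)
    def w(x,L):
        a=np.radians(x[2]);c,s=np.cos(a),np.sin(a);L=np.array(L,float)
        return L@np.array([[c,s,0],[-s,c,0],[0,0,1]])+[x[0],x[1],0]
    r=least_squares(lambda x:np.concatenate([(proj(n,w(x,L))-px).ravel() for n,L,px in obs]),x0,loss='soft_l1',x_scale=[.1,.1,50])
    return r.x,[(n,np.round(proj(n,w(r.x,L))-px,1).tolist()) for n,L,px in obs]
E
cat > m.py <<'E'
from h import *
t,h=.013,.022
T=('top',[[t,h,.09],[t,-h,.09],[-t,-h,.09],[-t,h,.09],[-t,h,0]],uncrop([(152,115),(347,112),(350,236),(153,238),(62,250)],(440,220),8))
# scene: image corners top: far(582,17) right(655,72) near(527,186) left(453,127)
S=('scene',None,uncrop([(582,17),(655,72),(527,186),(453,127),(580,370),(692,260),(515,318)],(210,285),400/55))
best=None
base=[[t,h],[t,-h],[-t,-h],[-t,h]]
# determine order by projecting
x,_=fit([T],[.38,-.25,0]); print(x)
for p in base: print(p,proj('scene',[x[0]+p[0],x[1]+p[1],.09]))
print(S[2])
E
python3 m.py
```

```text
[ 0.45560146 -0.27828586 -0.16780022]
[0.013, 0.022] [[244.53451154 293.69492727]]
[0.013, -0.022] [[226.47583302 309.5383129 ]]
[-0.013, -0.022] [[216.58897449 301.56673051]]
[-0.013, 0.022] [[234.65091257 286.15523883]]
[[289.59375 286.90625]
 [299.63125 294.46875]
 [282.03125 310.14375]
 [271.85625 302.03125]
 [289.31875 335.44375]
 [304.71875 320.31875]
 [280.38125 328.29375]]
```

```bash
cat > m.py <<'E'
from h import *
t,h=.013,.022
T=('top',[[t,h,.09],[t,-h,.09],[-t,-h,.09],[-t,h,.09],[-t,h,0]],uncrop([(152,115),(347,112),(350,236),(153,238),(62,250)],(440,220),8))
S=('scene',[[-t,h,.09],[t,h,.09],[t,-h,.09],[-t,-h,.09],[t,-h,0],[t,h,0],[-t,-h,0]],uncrop(np.array([(582,17),(655,72),(527,186),(453,127),(580,370),(692,260),(515,318)])-[400,0],(210,285),400/55))
for o in ([T],[S],[T,S]): print(fit(o,[.45,-.28,0]))
print('clamp plate')
a,b=.06,.05
PT=('top',[[a,-b,.01],[-a,-b,.01],[-a,b,.01],[a,b,.01]],uncrop([(322,33),(518,340),(262,507),(62,198)],(205,185),6))
PS=('scene',[[-a,b,.01],[a,b,.01],[a,-b,.01],[-a,-b,.01]],uncrop([(100,80),(492,115),(483,353),(70,320)],(335,190),8))
for o in ([PT],[PS],[PT,PS]): print(fit(o,[.4,.12,31]))
print('jaws')
m=.0235;g=.0145;j=.015
JT=('top',[[m,j,.047],[m,-j,.047],[-m,j,.047],[-m,-j,.047]],uncrop([(203,224),(278,175),(283,350),(362,303)],(205,185),6))
JS=('scene',[[m,j,.047],[m,-j,.047],[-m,j,.047],[-m,-j,.047],[-g,-j,.01],[g,-j,.01]],uncrop([(375,92),(372,174),(222,80),(216,160),(235,242),(335,247)],(335,190),8))
for o in ([JT],[JS],[JT,JS]): print(fit(o,[.4,.12,31]))
E
python3 m.py
```

```text
(array([ 0.45560146, -0.27828586, -0.16780152]), [('top', [[0.1, 0.1], [-0.0, 0.5], [0.1, -0.5], [0.3, -0.7], [-0.5, 0.5]])])
(array([ 0.45667865, -0.27886626,  0.82936914]), [('scene', [[0.0, -0.3], [0.0, -0.4], [-0.2, -0.0], [-0.1, 0.2], [-0.0, 0.4], [0.8, 0.1], [-0.5, -0.0]])])
(array([ 0.45621192, -0.27857295,  0.53695693]), [('top', [[0.1, -0.0], [0.0, -0.0], [0.3, -1.0], [0.6, -0.9], [-0.3, 0.4]]), ('scene', [[0.0, -0.5], [-0.0, -0.6], [-0.3, -0.3], [-0.1, -0.1], [-0.1, 0.1], [0.8, -0.1], [-0.5, -0.3]])])
clamp plate
(array([ 0.48660696,  0.11883261, 32.83253243]), [('top', [[0.0, -0.6], [1.0, 0.0], [-0.4, 0.7], [-0.4, -0.1]])])
(array([ 0.48817917,  0.11911094, 32.51677551]), [('scene', [[-0.2, -0.1], [-0.1, -0.0], [0.6, 0.4], [-0.2, -0.4]])])
(array([ 0.48723945,  0.11902923, 32.71459892]), [('top', [[0.0, -1.0], [0.9, -0.2], [-0.6, 0.4], [-0.5, -0.5]]), ('scene', [[-0.7, -0.2], [-0.5, -0.2], [0.3, 0.2], [-0.5, -0.5]])])
jaws
(array([ 0.48485594,  0.11726728, 32.60199889]), [('top', [[-0.5, 0.3], [0.7, -0.3], [-0.3, 0.5], [0.2, -0.4]])])
(array([ 0.48823416,  0.11888315, 33.59985019]), [('scene', [[0.5, 0.2], [0.7, -1.0], [-0.6, 0.1], [-0.4, -0.9], [-0.0, 0.5], [-0.1, 0.8]])])
(array([ 0.48654371,  0.11806474, 33.86903974]), [('top', [[-1.1, -0.3], [-0.1, -1.2], [-0.4, -0.4], [-0.1, -1.7]]), ('scene', [[-0.3, 0.0], [-0.1, -1.2], [-1.4, 0.0], [-1.2, -1.0], [-0.8, 0.4], [-0.9, 0.7]])])
```

The 26 mm middle block is at about (0.456, -0.2785), yaw about 0.5°. The gap is at about (0.487, 0.1187), yaw about 32.7°, and both cameras agree to about 1–2 mm. I'll turn the tool first.

Call:
move_arm(
  motion=[
    [[0,0,0],[0,0,-0.045],1],
    [[0,0,0],[0,0,-0.045],1],
    [[0,0,0],[0,0,-0.045],1],
    [[0,0,0],[0,0,-0.045],1],
  ],
  squeeze=60,
)

```text
time_s: 0.43
position: [0.1952, 0.5132, 0.2292]
tool_rot: [[-1.0, -0.027, -0.003], [-0.027, 1.0, -0.004], [0.003, -0.004, -1.0]]
ft_force: [0.0, -0.6, -0.3]
grip_width: 0.0856
```

```bash
cat > d.py <<'E'
import sys,numpy as np
from rig import readout
from scipy.spatial.transform import Rotation as Ro
def delta(x,y,z,ya):
    # ya: desired heading of tool y, deg
    o=readout.observe();R=o['tool_rot'];p=o['position'];a=np.radians(ya)
    yv=np.array([np.cos(a),np.sin(a),0]);zv=np.array([0,0,-1.]);T=np.c_[np.cross(yv,zv),yv,zv]
    print('t',round(o['time_s'],2),'pos',p.round(4),'yhead',round(np.degrees(np.arctan2(R[1,1],R[0,1])),2),'tilt',R[:2,2].round(4),'w',round(o['grip_width'],4),'F',o['ft_force'].round(1),'q',np.round(o['q'],0),'qv',np.abs(o['qvel']).max().round(2))
    print('shift rows*',(R.T@(np.array([x,y,z])-p)/.02).round(3),'turn',(Ro.from_matrix(R.T@T).as_rotvec(degrees=True)/120).round(4))
delta(*map(float,sys.argv[1:]))
E
python3 d.py .456 -.2785 .2 90.5
```

```text
t 0.43 pos [0.1952 0.5132 0.2292] yhead 91.52 tilt [-0.0027 -0.0042] w 0.0856 F [ 0.  -0.6 -0.3] q [ 57.  22.  75.  -0.  84. -35.] qv 67.44
shift rows* [-11.991 -39.91    1.592] turn [-0.002  -0.0013  0.0085]
```

Call:
move_arm(
  motion=[
    [[-0.3,-1,0],[-0.001,-0.001,0.008],1],
    [[-0.3,-1,0],[0,0,0],1],
    [[-0.3,-1,0],[0,0,0],1],
    [[-0.3,-1,0],[0,0,0],1],
    [[-0.3,-1,0],[0,0,0],1],
    [[-0.3,-1,0],[0,0,0],1],
    [[-0.3,-1,0],[0,0,0],1],
    [[-0.3,-1,0],[0,0,0],1],
    [[-0.3,-1,0],[0,0,0],1],
    [[-0.3,-1,0],[0,0,0],1],
    [[-0.3,-1,0],[0,0,0],1],
    [[-0.3,-1,0],[0,0,0],1],
  ],
)

```text
time_s: 1.43
position: [0.2708, 0.2652, 0.2257]
tool_rot: [[-1.0, -0.022, -0.007], [-0.022, 1.0, -0.008], [0.007, -0.007, -1.0]]
ft_force: [0.4, 0.5, -0.2]
grip_width: 0.0855
```

```bash
python3 d.py .456 -.2785 .2 90.5
```

```text
t 1.43 pos [0.2708 0.2652 0.2257] yhead 91.24 tilt [-0.0071 -0.0076] w 0.0855 F [ 0.4  0.5 -0.2] q [ 26.   5.  99.  -0.  77. -65.] qv 40.1
shift rows* [ -8.682 -27.37    1.426] turn [-0.0036 -0.0035  0.0061]
```

Call:
move_arm(
  motion=[
    [[-0.32,-1,0],[-0.003,-0.003,0.005],1],
    [[-0.32,-1,0],[0,0,0],1],
    [[-0.32,-1,0],[0,0,0],1],
    [[-0.32,-1,0],[0,0,0],1],
    [[-0.32,-1,0],[0,0,0],1],
    [[-0.32,-1,0],[0,0,0],1],
    [[-0.32,-1,0],[0,0,0],1],
    [[-0.32,-1,0],[0,0,0],1],
    [[-0.32,-1,0],[0,0,0],1],
    [[-0.32,-1,0],[0,0,0],1],
    [[-0.32,-1,0],[0,0,0],1],
    [[-0.32,-1,0],[0,0,0],1],
  ],
)

```text
time_s: 2.43
position: [0.3499, 0.0137, 0.2244]
tool_rot: [[-1.0, -0.011, -0.005], [-0.011, 1.0, -0.001], [0.005, -0.001, -1.0]]
ft_force: [0.4, 0.1, 0.3]
grip_width: 0.0854
```

Call:
move_arm(
  motion=[
    [[-0.32,-1,0],[0,0,0],1],
    [[-0.32,-1,0],[0,0,0],1],
    [[-0.32,-1,0],[0,0,0],1],
    [[-0.32,-1,0],[0,0,0],1],
    [[-0.32,-1,0],[0,0,0],1],
    [[-0.32,-1,0],[0,0,0],1],
    [[-0.32,-1,0],[0,0,0],1],
    [[-0.32,-1,0],[0,0,0],1],
    [[-0.32,-1,0],[0,0,0],1],
    [[-0.32,-1,0],[0,0,0],1],
    [[-0.3,-1,0],[0,0,0],1],
    [[-0.3,-1,0],[0,0,0],1],
  ],
)

```text
time_s: 3.43
position: [0.4285, -0.2379, 0.2211]
tool_rot: [[-1.0, -0.009, -0.01], [-0.009, 1.0, 0.003], [0.01, 0.003, -1.0]]
ft_force: [0.6, 0.9, -0.9]
grip_width: 0.0854
```

```bash
python3 d.py .456 -.2785 .15 90.5
```

```text
t 3.43 pos [ 0.4285 -0.2379  0.2211] yhead 90.49 tilt [-0.01    0.0032] w 0.0854 F [ 0.6  0.9 -0.9] q [ -43.   17.   84.   -0.   80. -133.] qv 26.5
shift rows* [-1.392 -2.052  3.537] turn [ 0.0016 -0.0048 -0.0001]
```

Call:
move_arm(
  motion=[
    [[-0.45,-0.7,0.9],[0.001,-0.004,0],1],
    [[-0.45,-0.7,0.9],[0,0,0],1],
    [[-0.45,-0.6,0.8],[0,0,0],1],
    [[0,0,0.5],[0,0,0],1],
    [[0,0,0],[0,0,0],1],
  ],
)

```text
time_s: 3.85
position: [0.4572, -0.2839, 0.155]
tool_rot: [[-1.0, -0.005, -0.001], [-0.005, 1.0, 0.001], [0.001, 0.001, -1.0]]
ft_force: [0.9, 1.2, 0.5]
grip_width: 0.0856
```

```bash
python3 d.py .456 -.2785 .045 90.5
python3 - <<'E'
from rig import imaging
import cv2
a=[imaging.get_image(n)["img"] for n in("top","scene")]
cv2.imwrite("pics/v1.png",cv2.hconcat([cv2.resize(a[0][160:310,380:530],(400,400)),cv2.resize(a[1][230:380,160:310],(400,400))]))
E
```

```text
t 3.85 pos [ 0.4572 -0.2839  0.155 ] yhead 90.27 tilt [-0.0015  0.0008] w 0.0856 F [0.9 1.2 0.5] q [ -44.   25.   83.   -0.   72. -135.] qv 2.59
shift rows* [0.049 0.268 5.5  ] turn [ 0.0004 -0.0007 -0.0019]
```

View pics/v1.png

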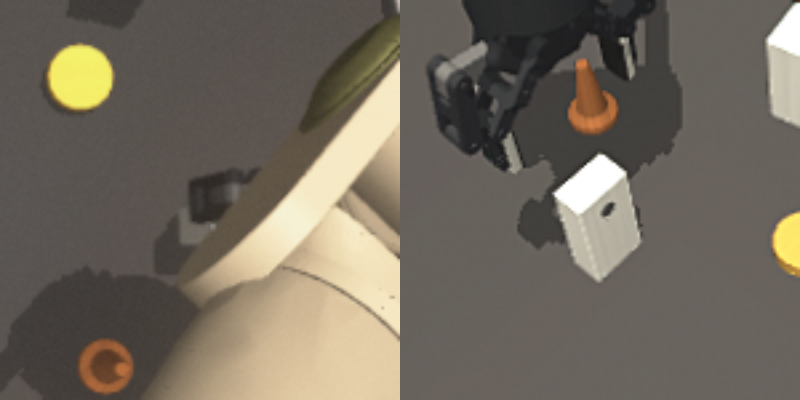

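```bash
python3 -c "
from h import *
for z in(.155,.17,.185):print(proj('scene',[.4572,-.2839,z]))"
```

```text
[[223.01570074 278.25177659]]
[[221.54616329 272.79662065]]
[[220.0346596  267.17154965]]
```

Call:
move_arm(
  motion=[
    [[0.05,0.27,0.5],[0,0,-0.002],1],
    [[0,0,0.7],[0,0,0],1],
    [[0,0,0.4],[0,0,0],1],
    [[0,0,0],[0,0,0],1],
  ],
)

```text
time_s: 4.28
position: [0.4574, -0.2784, 0.1283]
tool_rot: [[-1.0, -0.011, 0.006], [-0.011, 1.0, -0.006], [-0.006, -0.006, -1.0]]
ft_force: [-0.4, -0.0, -0.1]
grip_width: 0.0854
```

```bash
python3 d.py .456 -.2785 .045 90.5
```

```text
t 4.28 pos [ 0.4574 -0.2784  0.1283] yhead 90.6 tilt [ 0.0058 -0.0062] w 0.0854 F [-0.4 -0.  -0.1] q [ -44.   26.   86.   -0.   67. -135.] qv 1.38
shift rows* [0.096 0.024 4.164] turn [-0.003   0.0027  0.0009]
```

Call:
move_arm(
  motion=[
    [[0.08,0.02,0.5],[-0.002,0.002,0],1],
    [[0,0,0.6],[-0.001,0.001,0],1],
    [[0,0,0.6],[0,0,0],1],
    [[0,0,0.6],[0,0,0],1],
    [[0,0,0.6],[0,0,0],1],
    [[0,0,0.6],[0,0,0],1],
    [[0,0,0.4],[0,0,0],1],
    [[0,0,0],[0,0,0],1],
  ],
)

```text
time_s: 4.95
position: [0.4572, -0.2794, 0.0504]
tool_rot: [[-1.0, -0.011, 0.005], [-0.011, 1.0, -0.005], [-0.005, -0.005, -1.0]]
ft_force: [-0.4, -0.3, -0.6]
grip_width: 0.0853
```

```bash
python3 d.py .456 -.2785 .045 90.5;python3 - <<'E'
from rig import imaging
import cv2
a=imaging.get_image("scene")["img"]
cv2.imwrite("pics/v2.png",cv2.resize(a[230:380,160:310],(600,600),interpolation=cv2.INTER_CUBIC))
E
```

```text
t 4.95 pos [ 0.4572 -0.2794  0.0504] yhead 90.64 tilt [ 0.0048 -0.0052] w 0.0853 F [-0.4 -0.3 -0.6] q [ -44.   32.   91.   -0.   56. -135.] qv 0.9
shift rows* [0.063 0.046 0.271] turn [-0.0025  0.0023  0.0012]
```

View pics/v2.png

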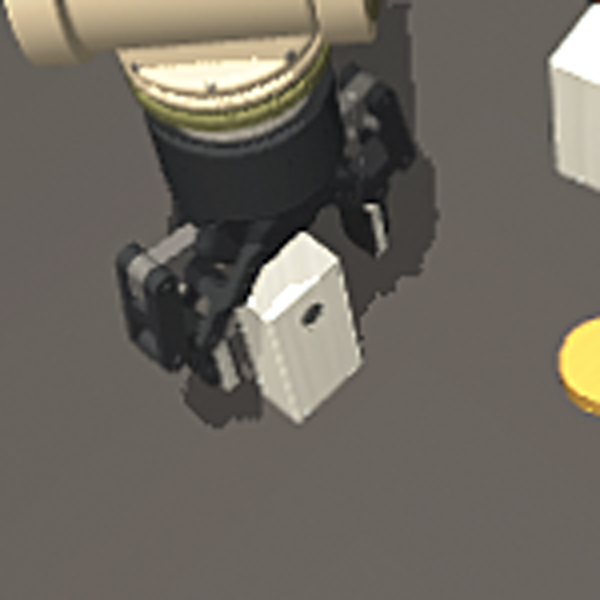

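```bash
python3 -c "
from h import *
for z in(.05,.07,.09):
  for y in (-.0427,.0427):print(z,y,(proj('scene',[.4572,-.2794+y,z])-[160,230])*4)
for x in(.013,-.013):print('blk',(proj('scene',[.456+x,-.2785-.022,.06])-[160,230])*4)"
```

```text
0.05 -0.0427 [[227.25823138 383.83226189]]
0.05 0.0427 [[361.81887863 264.21700827]]
0.07 -0.0427 [[219.38790299 360.53005109]]
0.07 0.0427 [[356.82641999 239.86184282]]
0.09 -0.0427 [[211.22863859 336.30536144]]
0.09 0.0427 [[351.66293711 214.60228754]]
blk [[276.65808161 355.21185054]]
blk [[238.00700822 323.71844202]]
```

Call:
move_arm(
  motion=[
    [[0.06,0.04,0.3],[-0.002,0.002,0.001],1],
    [[0,0,0],[0,0,0],-1],
    [[0,0,0],[0,0,0],-1],
    [[0,0,0],[0,0,0],-1],
    [[0,0,0],[0,0,0],-1],
    [[0,0,0],[0,0,0],-1],
    [[0,0,0],[0,0,0],-1],
    [[0,0,0],[0,0,0],-1],
    [[0,0,0],[0,0,0],-1],
  ],
  squeeze=60,
)

```text
time_s: 5.75
position: [0.4569, -0.2794, 0.047]
tool_rot: [[-1.0, -0.009, 0.003], [-0.009, 1.0, -0.004], [-0.003, -0.004, -1.0]]
ft_force: [0.5, -0.0, -2.5]
grip_width: 0.0433
```

```bash
python3 d.py .456 -.2785 .045 90.5
```

```text
t 5.75 pos [ 0.4569 -0.2794  0.047 ] yhead 90.52 tilt [ 0.0034 -0.0038] w 0.0433 F [ 0.5 -0.  -2.5] q [ -44.   32.   91.   -0.   56. -135.] qv 0.13
shift rows* [0.046 0.044 0.099] turn [-0.0018  0.0016  0.0002]
```

Call:
move_arm(
  motion=[
    [[0,0,-0.3],[0,0,0],-1],
    [[0,0,-0.5],[0,0,0],-1],
    [[0,0,-0.7],[0,0,0],-1],
    [[0,0,-0.8],[0,0,0],-1],
    [[0,0,-0.8],[0,0,0],-1],
    [[0,0,-0.8],[0,0,0],-1],
    [[0,0,-0.8],[0,0,0],-1],
    [[0,0,-0.8],[0,0,0],-1],
    [[0,0,-0.8],[0,0,0],-1],
    [[0,0,-0.8],[0,0,0],-1],
    [[0,0,-0.7],[0,0,0],-1],
    [[0,0,-0.3],[0,0,0],-1],
  ],
)

```text
time_s: 6.75
position: [0.4548, -0.2771, 0.2242]
tool_rot: [[-1.0, -0.009, 0.003], [-0.009, 1.0, -0.004], [-0.003, -0.004, -1.0]]
ft_force: [0.7, 0.3, -3.1]
grip_width: 0.0431
```

```bash
python3 d.py .487 .1187 .2 122.7
```

```text
t 6.75 pos [ 0.4548 -0.2771  0.2242] yhead 90.53 tilt [ 0.0032 -0.0036] w 0.0431 F [ 0.7  0.3 -3.1] q [ -44.   20.   78.   -0.   81. -135.] qv 11.01
shift rows* [-1.791 19.78   1.143] turn [-0.0021  0.001  -0.2681]
```

Call:
move_arm(
  motion=[
    [[-0.05,0.4,0],[0,0,0],-1],
    [[-0.07,0.8,0],[0,0,0],-1],
    [[-0.1,0.9,0],[0,0,0],-1],
    [[-0.1,0.9,0],[0,0,0],-1],
    [[-0.1,0.9,0],[0,0,0],-1],
    [[-0.1,0.9,0],[0,0,0],-1],
    [[-0.1,0.9,0],[0,0,0],-1],
    [[-0.1,0.9,0],[0,0,0],-1],
    [[-0.1,0.9,0],[0,0,0],-1],
    [[-0.1,0.9,0],[0,0,0],-1],
    [[-0.1,0.9,0],[0,0,0],-1],
    [[-0.1,0.9,0],[0,0,0],-1],
  ],
)

```text
time_s: 7.75
position: [0.471, -0.0588, 0.2194]
tool_rot: [[-1.0, -0.005, -0.005], [-0.005, 1.0, 0.001], [0.005, 0.001, -1.0]]
ft_force: [1.0, -0.5, -3.3]
grip_width: 0.0436
```

Call:
move_arm(
  motion=[
    [[-0.1,0.9,0],[0,0,0],-1],
    [[-0.1,0.9,0],[0,0,0],-1],
    [[-0.1,0.9,0],[0,0,0],-1],
    [[-0.1,0.9,0],[0,0,0],-1],
    [[-0.1,0.9,0],[0,0,0],-1],
    [[-0.1,0.9,0],[0,0,0],-1],
    [[0,0.9,0],[0,0,0],-1],
    [[0,0.9,0],[0,0,0],-1],
    [[0,0.7,0],[0,0,0],-1],
    [[0,0.4,0],[0,0,0],-1],
  ],
)

```text
time_s: 8.58
position: [0.4741, 0.1231, 0.2136]
tool_rot: [[-1.0, -0.008, -0.02], [-0.008, 1.0, 0.005], [0.02, 0.005, -1.0]]
ft_force: [0.1, 0.3, -2.4]
grip_width: 0.0434
```

Call:
move_arm(
  motion=[
    [[0,0,0],[0,0,-0.02],-1],
    [[0,0,0],[0,0,-0.04],-1],
    [[0,0,0],[0,0,-0.05],-1],
    [[0,0,0],[0,0,-0.05],-1],
    [[0,0,0],[0,0,-0.05],-1],
    [[0,0,0],[0,0,-0.03],-1],
    [[0,0,0],[0,0,-0.01],-1],
  ],
)

```text
time_s: 9.17
position: [0.4696, 0.1265, 0.2103]
tool_rot: [[-0.846, -0.532, -0.028], [-0.532, 0.847, 0.005], [0.021, 0.019, -1.0]]
ft_force: [0.5, -0.7, -3.3]
grip_width: 0.0431
```

```bash
python3 d.py .487 .1187 .12 122.7
```

```text
t 9.17 pos [0.4696 0.1265 0.2103] yhead 122.14 tilt [-0.0277  0.0049] w 0.0431 F [ 0.5 -0.7 -3.3] q [   1.   17.   85.    0.   79. -121.] qv 14.23
shift rows* [-0.624 -0.878  4.485] turn [ 0.0091 -0.0099 -0.0046]
```

Call:
move_arm(
  motion=[
    [[-0.3,-0.4,0.5],[0.009,-0.01,-0.0045],-1],
    [[-0.3,-0.4,0.8],[0,0,0],-1],
    [[0,0,0.8],[0,0,0],-1],
    [[0,0,0.8],[0,0,0],-1],
    [[0,0,0.8],[0,0,0],-1],
    [[0,0,0.3],[0,0,0],-1],
    [[0,0,0],[0,0,0],-1],
  ],
)

```text
time_s: 9.75
position: [0.486, 0.1195, 0.1254]
tool_rot: [[-0.841, -0.542, -0.001], [-0.542, 0.841, -0.0], [0.001, 0.001, -1.0]]
ft_force: [-0.4, 0.8, -2.9]
grip_width: 0.0434
```

```bash
python3 d.py .487 .1187 .11 122.7
```

```text
t 9.75 pos [0.486  0.1195 0.1254] yhead 122.8 tilt [-0.0015 -0.0003] w 0.0434 F [-0.4  0.8 -2.9] q [   0.   23.   92.   -0.   65. -123.] qv 0.44
shift rows* [-0.024 -0.061  0.769] turn [ 0.0003 -0.0007  0.0008]
```

Call:
move_arm(
  motion=[
    [[-0.02,-0.06,0.4],[0,0,0],-1],
    [[0,0,0.3],[0,0,0],-1],
    [[0,0,0],[0,0,0],-1],
  ],
)

```text
time_s: 10.0
position: [0.4873, 0.1187, 0.1113]
tool_rot: [[-0.841, -0.542, 0.0], [-0.542, 0.841, -0.0], [0.0, -0.0, -1.0]]
ft_force: [-0.0, -0.3, -2.5]
grip_width: 0.0433
```

```bash
python3 d.py .487 .1187 .11 122.7;python3 - <<'E'
from rig import imaging
import cv2
a=imaging.get_image("scene")["img"];b=imaging.get_image("top")["img"]
cv2.imwrite("pics/s3.png",a);cv2.imwrite("pics/t3.png",b)
cv2.imwrite("pics/v3.png",cv2.hconcat([cv2.resize(a[140:260,310:430],(400,400),interpolation=cv2.INTER_CUBIC),cv2.resize(b[170:290,195:315],(400,400),interpolation=cv2.INTER_CUBIC)]))
cv2.imwrite("pics/v3a.png",cv2.resize(a[170:250,325:415],None,fx=7,fy=7,interpolation=cv2.INTER_CUBIC))
E
```

```text
t 10.0 pos [0.4873 0.1187 0.1113] yhead 122.8 tilt [ 0.     -0.0003] w 0.0433 F [-0.  -0.3 -2.5] q [   0.   24.   93.   -0.   63. -123.] qv 0.78
shift rows* [0.012 0.008 0.067] turn [-0.0001 -0.0001  0.0008]
```

View pics/v3.png

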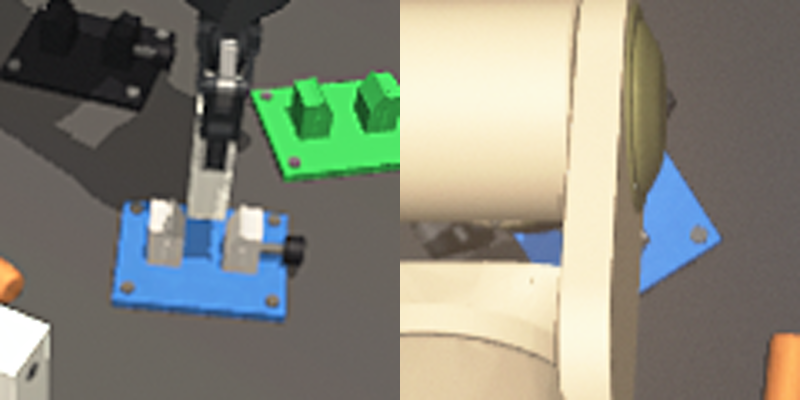

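View pics/v3a.png

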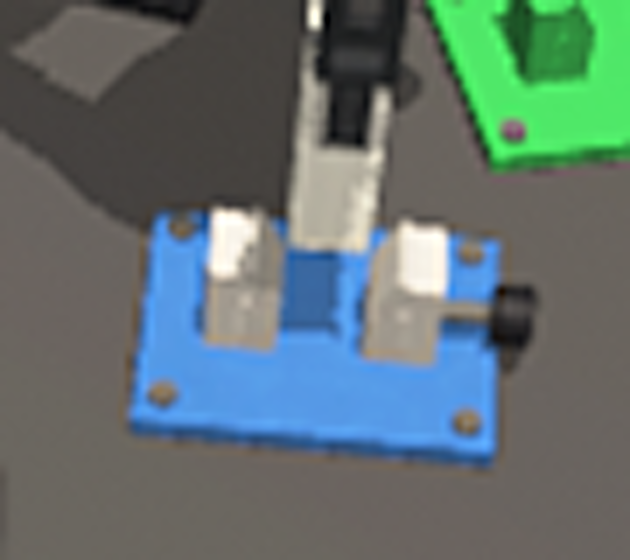

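```bash
python3 -c "
from h import *
a=np.radians(32.8);c,s=np.cos(a),np.sin(a)
for lx in(-.013,.013):
  x,y=lx,-.022
  print((proj('scene',[.4873+c*x-s*y,.1187+s*x+c*y,.0643])-[325,170]+.5)*7-.5)
for z,l in((.047,.0235),(.01,.0145)):
 for lx in(-l,l):
  x,y=lx,-.015
  print(z,(proj('scene',[.4873+c*x-s*y,.1187+s*x+c*y,z])-[325,170]+.5)*7-.5)
"
```

```text
[[287.99427977 251.15829128]]
[[369.21984396 258.23983719]]
0.047 [[252.8483521  271.87016866]]
0.047 [[397.14788852 284.49967167]]
0.01 [[272.1818074  353.57421396]]
0.01 [[358.89247002 361.26385723]]
```

Call:
move_arm(
  motion=[
    [[-0.03,0,0.4],[0,0,0.001],-1],
    [[0,0,0.5],[0,0,0],-1],
    [[0,0,0.4],[0,0,0],-1],
    [[0,0,0.1],[0,0,0],-1],
    [[0,0,0],[0,0,0],-1],
  ],
)

```text
time_s: 10.52
position: [0.4894, 0.1192, 0.0836]
tool_rot: [[-0.842, -0.54, 0.006], [-0.54, 0.842, -0.0], [-0.005, -0.003, -1.0]]
ft_force: [-0.4, 0.6, -2.4]
grip_width: 0.0436
```

```bash
python3 d.py .4873 .119 .057 122.7;python3 - <<'E'
from rig import imaging
import cv2
a=imaging.get_image("scene")["img"]
cv2.imwrite("pics/v4a.png",cv2.resize(a[170:250,325:415],None,fx=7,fy=7,interpolation=cv2.INTER_CUBIC))
E
```

```text
t 10.52 pos [0.4894 0.1192 0.0836] yhead 122.66 tilt [ 0.0056 -0.0003] w 0.0436 F [-0.4  0.6 -2.4] q [   0.   27.   94.   -0.   59. -122.] qv 0.46
shift rows* [0.101 0.055 1.328] turn [-0.0016  0.0022 -0.0003]
```

View pics/v4a.png

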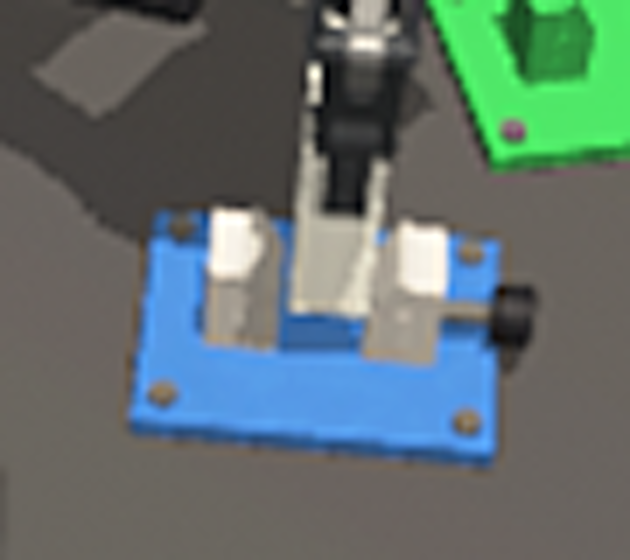

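Call:
move_arm(
  motion=[
    [[0.08,0.055,0],[-0.001,0.002,0],-1],
    [[0,0,0.2],[0,0,0],-1],
    [[0,0,0.2],[0,0,0],-1],
    [[0,0,0],[0,0,0],-1],
  ],
)

```text
time_s: 10.9
position: [0.488, 0.1193, 0.0761]
tool_rot: [[-0.842, -0.54, 0.003], [-0.54, 0.842, -0.001], [-0.002, -0.002, -1.0]]
ft_force: [0.7, -0.1, -3.2]
grip_width: 0.0437
```

```bash
python3 d.py .4873 .119 .057 122.7
```

```text
t 10.9 pos [0.488  0.1193 0.0761] yhead 122.66 tilt [ 0.0028 -0.0008] w 0.0437 F [ 0.7 -0.1 -3.2] q [   0.   27.   95.   -0.   58. -122.] qv 0.51
shift rows* [0.038 0.008 0.953] turn [-0.001   0.0009 -0.0003]
```

Call:
move_arm(
  motion=[
    [[0.03,0,0.15],[0,0.001,0],-1],
    [[0,0,0.2],[0,0,0],-1],
    [[0,0,0],[0,0,0],-1],
  ],
)

```text
time_s: 11.15
position: [0.4875, 0.1189, 0.0684]
tool_rot: [[-0.842, -0.54, 0.001], [-0.54, 0.842, -0.002], [0.0, -0.002, -1.0]]
ft_force: [-0.5, 0.3, -2.2]
grip_width: 0.0433
```

```bash
python3 d.py .4873 .119 .057 122.7
```

```text
t 11.15 pos [0.4875 0.1189 0.0684] yhead 122.66 tilt [ 0.0011 -0.002 ] w 0.0433 F [-0.5  0.3 -2.2] q [   0.   28.   95.   -0.   57. -122.] qv 0.49
shift rows* [0.005 0.009 0.571] turn [-0.0011 -0.0001 -0.0003]
```

Bottom is at about 21 mm, so roughly 11 mm into the straight section, with no contact force. Continuing.

Call:
move_arm(
  motion=[
    [[0,0,0.2],[-0.001,0,0],-1],
    [[0,0,0.2],[0,0,0],-1],
    [[0,0,0.1],[0,0,0],-1],
    [[0,0,0],[0,0,0],-1],
  ],
)

```text
time_s: 11.48
position: [0.4875, 0.1189, 0.0572]
tool_rot: [[-0.842, -0.54, -0.0], [-0.54, 0.842, -0.0], [0.0, 0.0, -1.0]]
ft_force: [-0.0, -0.5, -2.9]
grip_width: 0.0433
```

```bash
python3 d.py .4873 .119 .057 122.7;python3 - <<'E'
from rig import imaging
import cv2
a=imaging.get_image("scene")["img"]
cv2.imwrite("pics/v5a.png",cv2.resize(a[170:250,325:415],None,fx=7,fy=7,interpolation=cv2.INTER_CUBIC))
E
```

```text
t 11.48 pos [0.4875 0.1189 0.0572] yhead 122.66 tilt [-0.0003 -0.0001] w 0.0433 F [-0.  -0.5 -2.9] q [   0.   29.   96.   -0.   55. -122.] qv 0.15
shift rows* [0.005 0.009 0.008] turn [ 0.     -0.0001 -0.0003]
```

View pics/v5a.png

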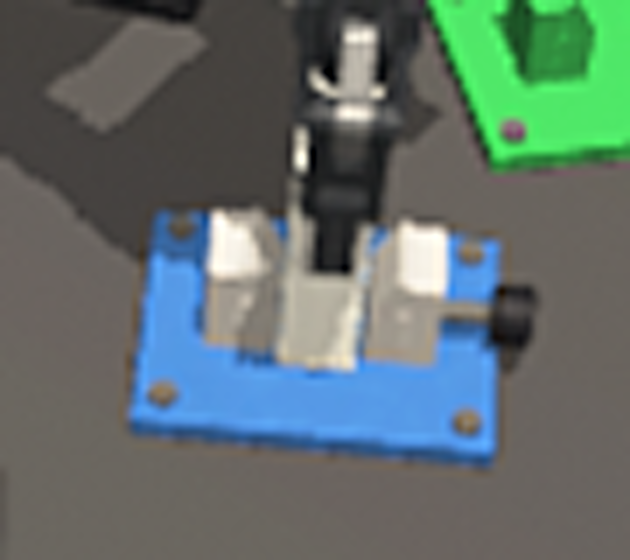

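Call:
move_arm(
  motion=[
    [[0,0,0.04],[0,0,0],-1],
    [[0,0,0.04],[0,0,0],-1],
  ],
)

```text
time_s: 11.7
position: [0.4878, 0.119, 0.057]
tool_rot: [[-0.842, -0.54, 0.001], [-0.54, 0.842, -0.0], [-0.001, -0.001, -1.0]]
ft_force: [-4.9, 0.2, 11.4]
grip_width: 0.043
```

```bash
python3 d.py .4873 .119 .057 122.7
python3 -c "
from h import *
U=lambda p:uncrop(p,(325,170),7)
g=.0145;j=.015;m=.0235
J=('scene',[[-g,-j,.01],[g,-j,.01]],U([(277,350),(364,362)]))
B=('scene',[[-.013,-.022,.01],[.013,-.022,.01]],U([(277,364),(355,370)]))
P=('scene',[[-.06,.05,.01],[.06,.05,.01],[.06,-.05,.01],[-.06,-.05,.01]],U([(155,213),(499,242),(490,452),(130,420)]))
for o in(J,B,P):print(fit([o],[.487,.119,32]))
"
```

```text
t 11.7 pos [0.4878 0.119  0.057 ] yhead 122.67 tilt [ 0.0009 -0.0001] w 0.043 F [-4.9  0.2 11.4] q [   0.   29.   96.   -0.   55. -122.] qv 0.53
shift rows* [ 0.02   0.013 -0.002] turn [-0.0003  0.0003 -0.0003]
(array([ 0.48906314,  0.1208245 , 28.89845914]), [('scene', [[0.1, 0.0], [-0.1, -0.0]])])
(array([ 0.48590642,  0.12085313, 33.74833879]), [('scene', [[-0.0, -0.0], [0.0, 0.0]])])
(array([ 0.48821824,  0.11797427, 32.46255955]), [('scene', [[-0.1, -0.3], [-0.1, 0.1], [0.7, 0.2], [-0.3, -0.1]])])
```

Call:
move_arm(
  motion=[
    [[0,0,-0.02],[0,0,0],-1],
    [[0,0,0],[0,0,0],0.1],
    [[0,0,0],[0,0,0],0.3],
    [[0,0,0],[0,0,0],0.6],
    [[0,0,0],[0,0,0],1],
    [[0,0,0],[0,0,0],1],
    [[0,0,0],[0,0,0],1],
    [[0,0,0],[0,0,0],1],
  ],
)

```text
time_s: 12.37
position: [0.4891, 0.119, 0.0588]
tool_rot: [[-0.842, -0.54, 0.005], [-0.54, 0.842, -0.0], [-0.004, -0.003, -1.0]]
ft_force: [0.5, 0.3, 0.3]
grip_width: 0.0854
```

```bash
python3 d.py .4873 .119 .057 122.7
```

```text
t 12.37 pos [0.4891 0.119  0.0588] yhead 122.67 tilt [ 0.0051 -0.0001] w 0.0854 F [0.5 0.3 0.3] q [   0.   29.   96.   -0.   55. -122.] qv 0.13
shift rows* [0.075 0.046 0.087] turn [-0.0013  0.002  -0.0002]
```

Call:
move_arm(
  motion=[
    [[0,0,-0.3],[0,0,0],1],
    [[0,0,-0.5],[0,0,0],1],
    [[0,0,-0.7],[0,0,0],1],
    [[0,0,-0.8],[0,0,0],1],
    [[0,0,-0.8],[0,0,0],1],
    [[0,0,-0.8],[0,0,0],1],
    [[0,0,-0.8],[0,0,0],1],
    [[0,0,-0.8],[0,0,0],1],
    [[0,0,-0.8],[0,0,0],1],
    [[0,0,-0.8],[0,0,0],1],
    [[0,0,-0.5],[0,0,0],1],
  ],
)

```text
time_s: 13.28
position: [0.4865, 0.119, 0.2199]
tool_rot: [[-0.842, -0.54, 0.001], [-0.54, 0.842, -0.0], [-0.0, -0.0, -1.0]]
ft_force: [-0.5, 0.0, 0.1]
grip_width: 0.0853
```

Call:
move_arm(
  motion=[
    [[0.4,0.6,0],[0,0,0],1],
    [[0.5,0.8,0],[0,0,0],1],
    [[0.5,0.8,0],[0,0,0],1],
    [[0.5,0.8,0],[0,0,0],1],
    [[0.5,0.8,0],[0,0,0],1],
    [[0.5,0.8,0],[0,0,0],1],
    [[0,0.8,0],[0,0,0],1],
    [[0,0.8,0],[0,0,0],1],
    [[0,0.8,0],[0,0,0],1],
    [[0,0.5,0],[0,0,0],1],
    [[0,0.3,0],[0,0,0],1],
  ],
)

```text
time_s: 14.2
position: [0.3474, 0.2216, 0.2267]
tool_rot: [[-0.844, -0.537, 0.011], [-0.537, 0.844, 0.001], [-0.01, -0.006, -1.0]]
ft_force: [0.4, 0.0, -0.5]
grip_width: 0.0855
```

```bash
python3 d.py .4873 .119 .057 122.7;python3 - <<'E'
from rig import imaging
import cv2
a=imaging.get_image("scene")["img"];b=imaging.get_image("top")["img"]
cv2.imwrite("pics/s6.png",a);cv2.imwrite("pics/t6.png",b)
cv2.imwrite("pics/v6a.png",cv2.resize(a[150:250,325:415],None,fx=6,fy=6,interpolation=cv2.INTER_CUBIC))
cv2.imwrite("pics/v6b.png",cv2.resize(b[185:275,205:305],None,fx=6,fy=6,interpolation=cv2.INTER_CUBIC))
E
```

```text
t 14.2 pos [0.3474 0.2216 0.2267] yhead 122.47 tilt [0.0114 0.0006] w 0.0855 F [ 0.4  0.  -0.5] q [  16.    8.   95.   -0.   77. -106.] qv 10.81
shift rows* [-3.061 -8.038  8.563] turn [-0.0027  0.0048 -0.0019]
```

View pics/v6a.png

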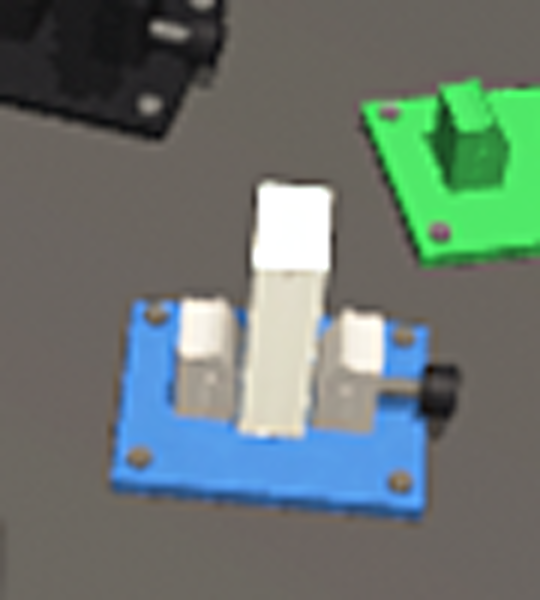

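View pics/v6b.png

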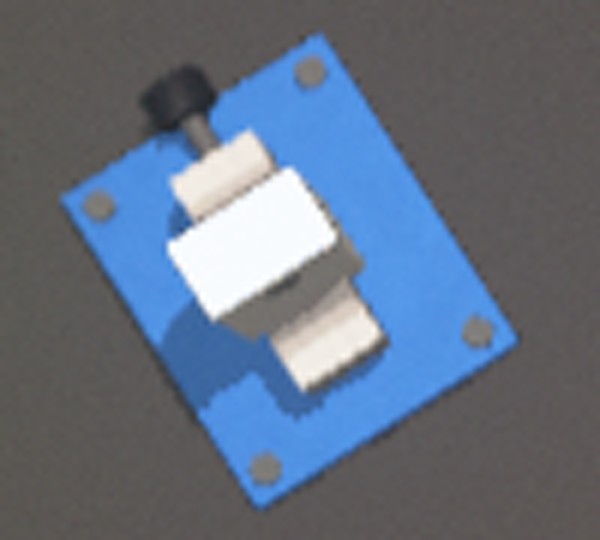

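```bash
python3 -c "
from h import *
t,h=.013,.022
T=('top',[[t,-h,.1],[-t,-h,.1],[-t,h,.1],[t,h,.1]],uncrop([(291,166),(338,237),(215,320),(167,240)],(205,185),6))
S=('scene',[[-t,h,.1],[t,h,.1],[t,-h,.1],[-t,-h,.1],[-t,-h,.01],[t,-h,.01]],uncrop([(258,183),(330,187),(326,270),(252,268),(238,434),(305,437)],(325,150),6))
for o in([T],[S],[T,S]):
  x,r=fit(o,[.487,.119,32]);print(x,r)
  d=x[:2]-[.4872,.1190];a=np.radians(32.7);print('rel plate x,y mm',1e3*(d@[np.cos(a),np.sin(a)]),1e3*(d@[-np.sin(a),np.cos(a)]))
"
```

```text
[ 0.48621511  0.11907829 32.53721373] [('top', [[0.3, -0.5], [0.4, 0.1], [-0.4, -0.2], [-0.3, 0.7]])]
rel plate x,y mm -0.7865035305288106 0.5979617082319113
[ 0.48658951  0.11955954 33.82048094] [('scene', [[0.1, 0.2], [-0.3, 0.3], [0.1, -0.3], [0.5, -0.9], [-0.2, 0.1], [-0.2, 0.5]])]
rel plate x,y mm -0.2114513828527369 0.8006733815606386
[ 0.48645414  0.11928921 33.19562156] [('top', [[0.0, -0.7], [0.2, -0.2], [-0.4, -0.3], [-0.4, 0.7]]), ('scene', [[0.1, 0.2], [-0.3, 0.4], [-0.1, -0.2], [0.3, -0.9], [-0.4, 0.1], [-0.4, 0.5]])]
rel plate x,y mm -0.47140275528627595 0.6463137625268812
```

View pics/t6.png

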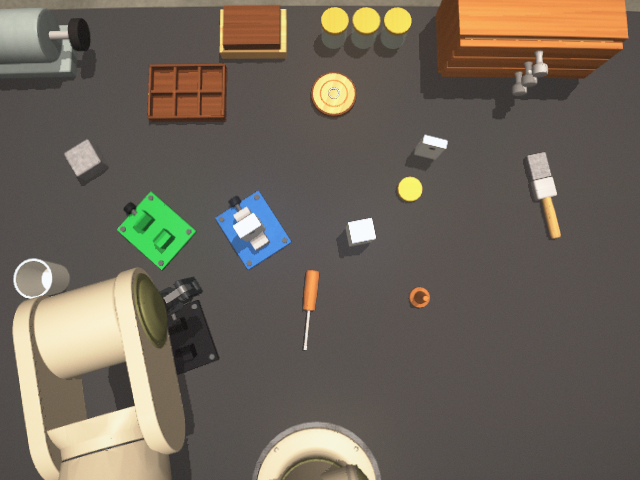

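```bash
python3 -c "
from rig import job; print(job.close_job())"
```

```text
the job is handed in; nothing more can be done
None
```

I picked the 26 mm block as the one that fits the 29 mm gap. I lowered it between the blue clamp's jaws while still gripping it, pressed it onto the base plate, then let go and moved the arm clear. The job is handed in at about 14 s of the 40 s limit; no verdict is reported.

- **Seating:** on the last press the wrist force changed by about 14 N and the block stopped going down, as it should if it is on the plate. Before that, the descent showed no contact force.
- **Upright:** the corners I read in both final pictures fit an upright block on the plate to within about 1 pixel.
- **Centring along the jaws:** the two-camera fit puts the block about 0.6 mm from the middle of the base plate. The top camera alone gives about 0.5 mm and the scene camera about 1.2 mm. A rougher reading before release, from only two blurred corners in the scene picture, suggested 2–4 mm. I set that aside once the whole block was visible.
- **Other blocks:** the thin and thick blocks appear at the same top-view pixels as at the start, still standing. I did not touch the black and green look-alikes.

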